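Latch the packed blade case

TASK

The longer, taller of the two green steel cases on the bench is packed and must be fastened: lay the wire bail of its draw latch down over the keeper so that its cross bar is hooked behind it, then press the lever down past centre until it lies flat and stays shut. Do not touch the shorter case; it is still being packed.

Things in the scene. Friction and masses are not known exactly. Their poses are not given: they have to be found in the camera images.
- long_case: The case to fasten: fixed green steel box, 200 mm deep (x), 260 long (y), 130 high, one steel draw latch across the middle of its top (y = 0). Origin: centre of its underside; x runs from the lever (robot's side) to the keeper, y along its length, z up. A loose whetstone lies on its top at the +y end. Its far part, with the keeper, is drawn some 3 mm towards the lever as the latch shuts.
- keeper (a point): Where the bail's cross bar sits when hooked, behind the keeper: case x = 45, y = 0, z = 146 mm. The keeper is an upright steel hook 30 mm wide on a 13 mm high block on the case top; its rear face (away from the lever) is 3 mm in front of this point and its top 13 mm above it.
- lever (a joint): The latch lever: steel plate 34 mm wide, 5 thick, reaching 90 from its hinge, whose axis runs along case y through x = -5, z = 144 mm. Value t (rad): the plate's angle above level; 0 = flat, pointing to case -x (shut). Starts raised at 1.15 to 1.35, tip leaning to -x, and stays where left. Over a hooked bail it takes up to some 6 N on its outer part; past centre, below 0.2, it snaps to 0.
- lever_tip (a point): Middle of the lever's free end, 90 mm from its hinge.
- bail (a joint): The wire bail: two 6 mm arms 52 mm apart and 75 long to a cross bar; beyond it a finger tab. Its pin rides on the lever at case x = -5 - 28 cos(t - 0.25), z = 144 + 28 sin(t - 0.25) mm. Value b (rad) relative to the lever: it rises to +x at slope b - t + 0.12. Slope starts at 1.0 to 1.3, held by friction; below about 0.9 it drops. Hooked, b is about 0.8 with the lever up, 0 with it shut.
- bail_bar (a point): Middle of the bail's cross bar (6 mm round, 52 mm long), 75 mm from the bail's pin. Hooked with the lever up it lies some 4 to 10 mm behind the keeper point and level with it; with the latch shut it lies on it.
- tab_end (a point): Middle of the free end of the bail's finger tab (26 mm wide, 4 thick, reaching 33 mm past the cross bar), 108 mm from the bail's pin. With the bail hooked and the lever up it lies about case x = 85, z = 138 mm.
- short_case: The other case, to be left untouched with its latch open: same make, 200 mm deep, 160 long, 90 high. Origin: centre of its underside.

How it is judged:
On the way, in this order (a step that is already met when the one before it is completed fails the run):
1. the bail lies down behind the keeper while the lever is still up (value of joint lever above 0.6 rad and z of bail_bar in the frame of keeper below 0.006 m and x of bail_bar in the frame of keeper above -0.003 m), for 0.2 s.
2. the lever is pressed down past centre with the bail hooked (value of joint lever below 0.08 rad and z of bail_bar in the frame of keeper below 0.006 m and x of bail_bar in the frame of keeper above -0.003 m), for 0.2 s.
At the end, for the whole second after the job is handed in: The long case's lever lies flat (within 0.08 rad of shut) and stays there, with the bail's cross bar hooked behind the keeper (less than 6 mm above the keeper point and not more than 3 mm in front of it) (all of step 2); the robot touches nothing.
It fails at once if the robot touches the short case or its latch (more than 2 N) (contact force between any of the fingers, the arm and short_case above 2 N).
It also fails if it takes over 38 s, if anything falls off the work surface, if the arm or the gripper's body presses on something with over 40 N, if the wrist force passes 120 N, or if a joint passes its speed limit or range.

ROBOT

A 7-joint arm with a two-finger parallel gripper is mounted at the origin on the work surface. World frame = base frame: x ahead of the robot, y to its left, z up, the work surface at z = 0. Lengths are in m, angles in rad, forces in N, time in s.
With the tool pointing down it reaches from about 0.4 to 0.85 m from the base axis. Payload 6.9 kg.
Tool frame: the origin (TCP) lies on the front face of the gripper's body, between the roots of the fingers; the fingertips stand 73 mm ahead of it and the grasp point (between the pads) lies 54 mm ahead of it; z points along the fingers, y is the line along which they close (so a half turn about z gives the same grasp; the last joint's range is limited). The gripper opens to 85 mm and grips with 20 to 120 N. Pads are 22 mm wide; open, the fingers measure 114 mm over their backs; the gripper's body (76 mm by 85 mm) begins 54 mm behind the grasp point. The pads swing forward as they close: fully open they stand 13 mm farther back than shut.
Start: joints at [1.232, 0.507, -0.238, 1.5, 0.126, 1.149, -0.155], TCP at [0.268, -0.564, 0.304] pointing down, gripper open.
Joint ranges: [-3.08, 3.08], [-0.24, 2.05], [-1.43, 1.35], [0, 2.5], [-1.52, 4.66], [0.17, 1.96], [-2.89, 2.89]. Speed limits (rad/s): [2.39, 2.39, 3.14, 3.14, 3.14, 3.14, 3.14].

INTERFACE

Orientations are given as a rotation vector (axis times angle).
In Python, from station import robot, planner, read_state, read_camera, camera_model, workorder, spotter gives the robot as it stands. Calls block until the motion is done:
- robot.goto(position, orientation): joint-space move of the TCP to a pose.
- robot.move_linear(position, frame=None, v=0.15): straight line of the TCP; frame=None keeps the orientation; v is the mean speed in m/s.
- robot.move_j(angles): joint-space move.
- robot.gripper_to(opening, squeeze=None): finger opening in m; squeeze is the grip in N (None keeps the last); returns when the fingers have stopped.
- robot.hold(seconds).
- planner.inverse_kinematics(position, orientation): joint angles nearest the present ones, or None.
- read_state(): the state.
- read_camera(name): name is "side" or "top"; returns the picture (400x640x3 uint8, red, green, blue); there is no depth.
- camera_model(name): a dict with "camera_matrix" (3x3 intrinsics, pixels), "R" (3x3) and "t" (3): a world point X has camera coordinates R X + t. Camera axes: x right, y down, z forward; pixel columns grow to the right and rows downward; lengths in m; the calibration is good to about 2 mm. A picture is of the moment at which its call begins. camera_model takes no time and is no camera call.
A pose or a line that the arm cannot do raises robot.IKError and nothing moves.
- workorder.hand_in(): hands the job in; it is judged then, once.
Trained networks look in the newest picture that a camera, given by its name, has taken for a name from the list of things; names that differ only in an ending like _2 or _b are one class to them, and where a whole thing is asked for, a point or a joint stands for the part that bears it (a point fixed in the world has none). Each returns a list of dicts, best first, with "confidence" (0 to 1); they miss things now and then, are a little off and sometimes report something else, mostly with a low value. They report only what shows in the picture. A call takes as long as a camera call.
- spotter.boxes_of(camera, thing): "at" ([x, y, z] in m, in world coordinates, good to about 4 mm: the middle of the surface that is visible of it).
- spotter.trace(camera, thing): "mask" (400x640 bool, what is visible of it).
- spotter.tip_of(camera, thing): "at" ([x, y, z] in m, in world coordinates, good to about 4 mm: a listed point, or the origin of a listed thing).
The state is a dict: "clock": time; "qpos": joint angles; "dq": joint speeds; "tau": joint torques, N m; "ee_pos": TCP position; "orientation": TCP orientation; "force": force on the tool from outside, world axes, zero at the start; "moment": the same for the moment, N m; "gripper_width": finger opening in m; "finger_force": force on a finger pad.
Only numpy, scipy, OpenCV 4.12 (cv2) and the standard library are available. Lean on these libraries where they do the work, as an engineer would, in place of code of your own. Each camera call takes 0.05 s, during which the arm holds its last target. There are 200 camera calls.

## Working session

There is one attempt and no reset: what is moved stays moved. The work goes in short steps, each a Python script; the robot and the scene stay as the last script left them, time stands still between calls to the robot, and variables do not carry over. Pictures are saved under pics/ and viewed, at most 10 in all, crops included, and the job is handed in when it is done.

```bash
mkdir -p pics; ls
python3 - <<'E'
from station import *
import cv2
for c in("side","top"):
    im=read_camera(c); cv2.imwrite(f"pics/{c}0.png",im[:,:,::-1])
    for th in("long_case","short_case","keeper","lever_tip","bail_bar","tab_end"):
        try: print(c,th,[(d["at"],round(d["confidence"],2)) for d in spotter.tip_of(c,th)][:3])
        except Exception as e: print(c,th,e)
print(read_state())
E
```

```text
pics
side long_case [([0.5408, 0.2483, 0.0001], 0.68)]
side short_case [([0.4778, -0.2456, -0.0012], 0.63)]
side keeper [([0.5893, 0.2507, 0.1464], 0.59), ([0.5018, 0.2442, 0.2283], 0.46)]
side lever_tip [([0.4989, 0.2455, 0.2308], 0.63), ([0.5504, 0.2495, 0.2354], 0.37)]
side bail_bar [([0.5502, 0.2494, 0.2377], 0.63), ([0.5916, 0.2493, 0.1419], 0.61)]
side tab_end [([0.5641, 0.2507, 0.2667], 0.9)]
top long_case [([0.5454, 0.2451, 0.0026], 0.67)]
top short_case [([0.4819, -0.2429, -0.0012], 0.63)]
top keeper [([0.5922, 0.2523, 0.1404], 0.64)]
top lever_tip [([0.5055, 0.2436, 0.2257], 0.56)]
top bail_bar [([0.5461, 0.2496, 0.2351], 0.6)]
top tab_end [([0.5606, 0.2531, 0.2695], 0.85)]
{'clock': 0.7, 'qpos': array([ 1.23251612,  0.50746676, -0.2375893 ,  1.50021518,  0.12568212,
        1.14890173, -0.15478531]), 'dq': array([ 0.00030824,  0.00102935, -0.00112815, -0.0016749 ,  0.00215649,
        0.00035605,  0.0007456 ]), 'tau': array([ 3.31671254e-04, -6.20179152e+01, -2.18413129e+00, -2.49923962e+01,
        1.40654464e-02,  1.98852445e-03, -2.07642671e-05]), 'ee_pos': array([ 0.26831557, -0.56445418,  0.30389   ]), 'orientation': array([-3.06456062e+00, -6.91341221e-01, -1.79553989e-05]), 'force': array([-0.36360733,  0.09159356,  0.60717782]), 'moment': array([-0.01518865,  0.02102856,  0.01768049]), 'finger_force': 0.0, 'gripper_width': 0.08541545315750992}
```

View pics/side0.png

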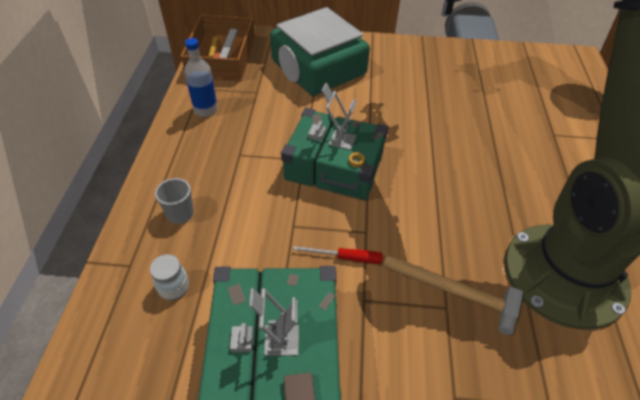

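View pics/top0.png

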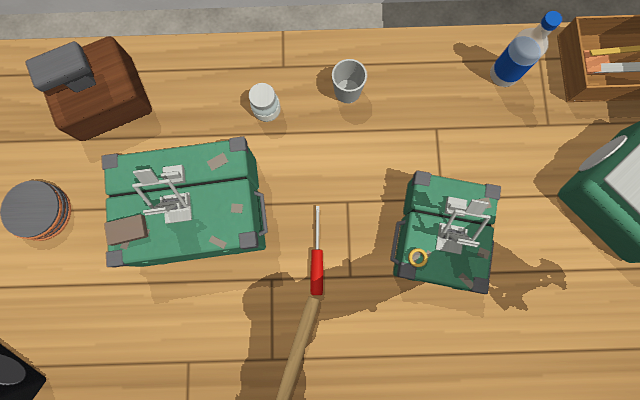

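The side view shows the long case at lower left (about 205–340, 268–400) and the short case at (335, 150). In the top view the long case spans (103–267, 138–266), slightly yawed. The spotter's points agree with the given geometry. Next I'll fit the case pose to its outline, then derive t and the bail slope.

```bash
cat > h.py <<'E'
from station import *
import numpy as np, cv2
from scipy.optimize import minimize
from scipy.spatial.transform import Rotation as Ro
def proj(c,X):
    m=camera_model(c); return cv2.projectPoints(np.array(X,float),cv2.Rodrigues(np.array(m["R"]))[0],np.array(m["t"],float),np.array(m["camera_matrix"],float),None)[0][:,0]
def rz(a): return Ro.from_euler('z',a)
def to_world(P,p): return rz(P[2]).apply(np.array(p,float)/1000)+[P[0],P[1],0]
def to_case(P,w): return 1000*rz(-P[2]).apply(np.array(w)-[P[0],P[1],0])
def tip(P,x,y,z):   # TCP position for closed fingertips at case x,y,z mm
    return to_world(P,[x,y,z+73])
def ori(P,flip=0): return (rz(P[2]+flip*np.pi)*Ro.from_euler('x',np.pi)).as_rotvec()
E
python3 - <<'E'
from h import *
read_camera("top"); d=spotter.trace("top","long_case")[0]
m=d["mask"].astype(np.uint8); m=cv2.morphologyEx(m,cv2.MORPH_OPEN,np.ones((3,3)))
h=cv2.convexHull(cv2.findNonZero(m))
T=cv2.fillConvexPoly(np.zeros((1600,2560),np.uint8),h*4+2,1)
box=[[x,y,z] for x in(-100,100) for y in(-130,130) for z in(0,130)]
def f(P):
    q=cv2.convexHull((proj("top",to_world(P,box))*4+2).astype(np.int32))
    A=cv2.fillConvexPoly(np.zeros_like(T),q,1); return 1-(A&T).sum()/(A|T).sum()
r=min((minimize(f,[.543,.247,a],method="Nelder-Mead",options=dict(initial_simplex=[[.543,.247,a],[.553,.247,a],[.543,.257,a],[.543,.247,a+.05]])) for a in(.05,.1,.15)),key=lambda r:r.fun)
P=r.x; print(P,r.fun)
np.save("P.npy",P)
for n,p in dict(keeper=[[.5893,.2507,.1464],[.5922,.2523,.1404]],lt=[[.4989,.2455,.2308],[.5055,.2436,.2257]],bar=[[.5502,.2494,.2377],[.5461,.2496,.2351]],tab=[[.5641,.2507,.2667],[.5606,.2531,.2695]]).items(): print(n,to_case(P,p).round(1).tolist())
k=to_world(P,[45,0,146]);print(proj("top",[k]),proj("side",[k]))
for fl in(0,1): 
  for a in((-15,0,350),(100,0,200),(-80,0,150)): print(fl,planner.inverse_kinematics(tip(P,*a),ori(P,fl)))
E
```

```text
[0.54411851 0.24876841 0.10988304] 0.01566891148651206
keeper [[45.1, -3.0, 146.4], [48.2, -1.8, 140.4]]
lt [[-45.3, 1.7, 230.8], [-39.0, -0.9, 225.7]]
bar [[6.1, -0.0, 237.7], [2.1, 0.6, 235.1]]
tab [[20.1, -0.3, 266.7], [16.9, 2.5, 269.5]]
[[171.54052023 172.72211754]] [[239.4737515  335.37682888]]
0 [ 0.1275894   0.51410807 -1.05791354  1.38638411  0.44424883  1.49317334
 -2.36692322]
0 [-0.0879607   0.69390023 -0.64333869  1.33521131  0.41661102  1.24704691
 -2.21159456]
0 [-0.048833    0.50312451 -0.70844293  1.87906447  0.40905034  0.90879673
 -2.41408226]
1 [ 0.21803452  0.62372583 -1.34042159  1.38541156  0.60496194  1.58933397
  0.62201757]
1 [ 0.09005971  0.82760246 -1.0988509   1.33251326  0.72749425  1.40445798
  0.69983896]
1 [ 0.25552149  0.79191003 -1.38957648  1.87590774  0.8368206   1.23091923
  0.26656712]
```

Run:
```python
from h import *
P=np.load("P.npy"); s=read_state(); p=s["ee_pos"]
robot.gripper_to(0.0); robot.move_linear(p+[0,0,.15],v=.3)
q=read_state()["qpos"].copy(); q[0]-=1.57; robot.move_j(q)
s=read_state(); print(s["clock"],s["ee_pos"],s["qpos"].round(2),s["gripper_width"])
for fl in(0,1):
  for a in((-15,0,350),(60,0,240),(100,0,150),(-80,0,150)):
    r=planner.inverse_kinematics(tip(P,*a),ori(P,fl)); print(fl,None if r is None else r.round(2))
```

```text
5.3083 [0.56503964 0.26685481 0.45403973] [-0.34  0.44 -0.24  1.21  0.1   1.51 -0.13] -3.185678727633997e-05
0 [-0.59  0.37  0.17  1.4  -0.06  1.38 -1.88]
0 [-0.54  0.55  0.19  1.4  -0.11  1.2  -1.81]
0 [-0.52  0.68  0.19  1.41 -0.13  1.06 -1.77]
0 [-0.63  0.44  0.15  1.89 -0.09  0.82 -1.89]
1 [-0.15  0.4  -0.52  1.39  0.2   1.4   1.01]
1 [-0.16  0.58 -0.5   1.39  0.28  1.24  1.  ]
1 [-0.17  0.71 -0.48  1.4   0.34  1.11  0.99]
1 [-0.19  0.46 -0.49  1.88  0.28  0.87  0.86]
```

Run:
```python
from h import *
P=np.load("P.npy")
robot.goto(tip(P,-15,0,330),ori(P,1)); robot.move_linear(tip(P,-15,0,245),v=.15)
print(read_state()["clock"],read_state()["force"].round(1))
for x in(15,42):
    robot.move_linear(tip(P,x,0,244),v=.08); print(read_state()["force"].round(1))
robot.hold(.3)
im=read_camera("side"); cv2.imwrite("pics/s1.png",cv2.resize(im[230:400,150:400],None,fx=3,fy=3)[:,:,::-1])
for th in("lever_tip","bail_bar","tab_end"): print(th,[(to_case(P,d["at"]).round(1).tolist(),round(d["confidence"],2)) for d in spotter.tip_of("side",th)][:2])
print(read_state()["clock"])
```

```text
7.075 [-0.1  0.5  0.4]
[0.6 0.1 0.6]
[-0.2 -0.   0.3]
lever_tip [([-44.8, 1.0, 228.4], 0.69)]
bail_bar [([53.4, 2.3, 143.7], 0.89)]
tab_end [([80.2, 1.4, 138.0], 0.75)]
8.5917
```

View pics/s1.png

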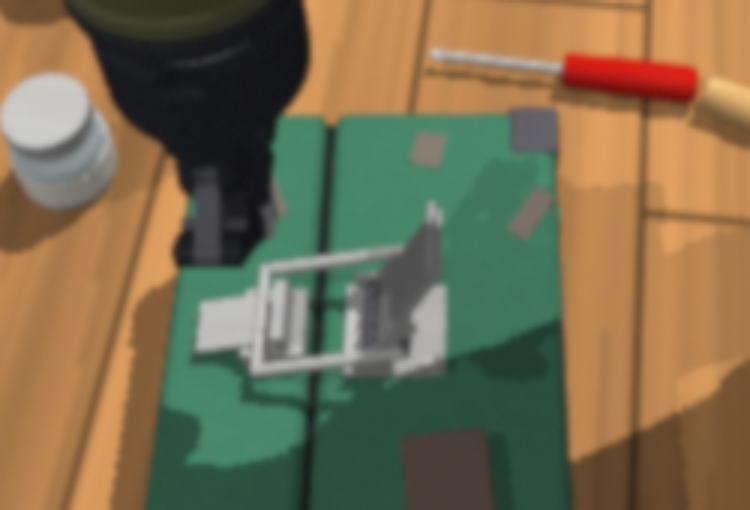

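The picture shows the bail's cross bar behind the keeper (crop about (262, 320)), tab flat at (225, 325), lever still up (430, 230). That matches the spotter: bar at x 53, z 144. Next I'll press the lever along its arc.

Run:
```python
from h import *
P=np.load("P.npy")
robot.move_linear(tip(P,30,0,262),v=.2); robot.move_linear(tip(P,5,0,262),v=.2)
def c(t,g=0,r=75): return (-5-r*np.cos(t)+11+(2.5+g)*np.sin(t),0,144+r*np.sin(t)+(2.5+g)*np.cos(t))
robot.move_linear(tip(P,*c(1.2,15)),v=.15)
for t in(1.2,1.05,.9,.75,.6,.45,.3,.18,.07):
    robot.move_linear(tip(P,*c(t)),v=.08); s=read_state(); print(t,s["force"].round(1),to_case(P,s["ee_pos"]).round(1))
    if np.linalg.norm(s["force"])>35: print("stop"); break
robot.hold(.2); print(read_state()["force"].round(1))
x,y,z=c(.07); robot.move_linear(tip(P,x,y,z+90),v=.2); robot.hold(.3)
im=read_camera("side"); cv2.imwrite("pics/s2.png",cv2.resize(im[230:400,150:400],None,fx=3,fy=3)[:,:,::-1])
for th in("lever_tip","bail_bar","tab_end"): print(th,[(to_case(P,d["at"]).round(1).tolist(),round(d["confidence"],2)) for d in spotter.tip_of("side",th)][:2])
print(read_state()["clock"])
```

```text
1.2 [ 0.6  0.5 -0.3] [-1.840e+01  2.000e-01  2.887e+02]
1.05 [ 0.5  0.6 -0.8] [-28.9  -0.  283.6]
0.9 [ 0.2 -0.7 -0.9] [-38.6  -0.  277.4]
0.75 [ 0.1 -0.2  0.1] [-47.2  -0.  269.9]
0.6 [ 1.1 -0.2 -0.8] [-5.420e+01  1.000e-01  2.616e+02]
0.45 [2.2 1.5 1.2] [-6.03e+01  1.00e-01  2.52e+02]
0.3 [ 0.5  0.9 -0.6] [-6.530e+01 -2.000e-01  2.413e+02]
0.18 [0.3 0.2 0.1] [-6.770e+01 -2.000e-01  2.326e+02]
0.07 [-1.2 -0.  -0.3] [-6.890e+01 -2.000e-01  2.245e+02]
[0.5 2.2 0.1]
lever_tip [([-98.3, 0.9, 144.6], 0.89)]
bail_bar [([43.5, -0.2, 144.0], 0.79)]
tab_end [([72.9, -2.7, 153.0], 0.8)]
13.45
```

View pics/s2.png

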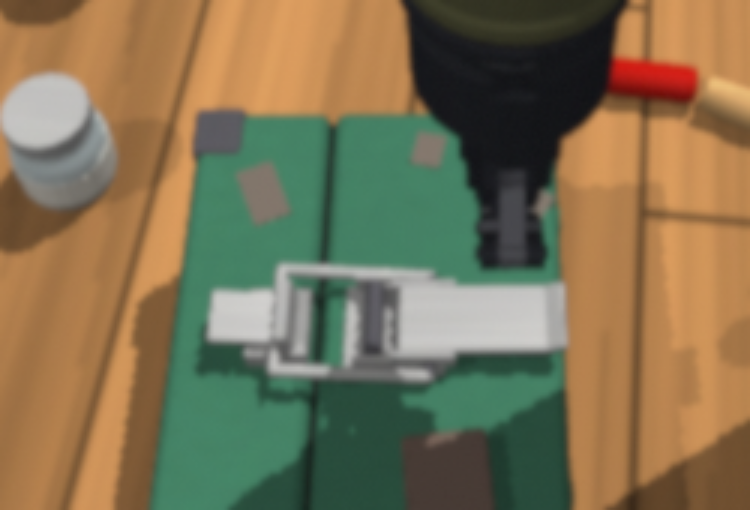

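The lever lies flat (crop about 400–565, 318), the bar is behind the keeper at (280, 320), and the gripper is clear above. Handing in.

```bash
python3 -c "
from station import workorder
print(workorder.hand_in())"
```

```text
the job is handed in; nothing more can be done
None
```

The long case is fastened and the job handed in at about 13.5 s: bail hooked behind the keeper, lever flat, robot clear, short case untouched; the hand-in call returned no verdict.

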